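# Open the check-out desk and park the rover on it

## Robot

A 6-joint arm with a two-finger parallel gripper is mounted at the origin on the work surface. World frame = base frame: x ahead of the robot, y to its left, z up, the work surface at z = 0. Lengths are in m, angles in rad, forces in N, time in s.
With the tool pointing down it reaches from about 0.4 to 0.925 m from the base axis. Payload 3.4 kg.
Tool frame: the origin (TCP) lies midway between the tips of the shut fingers; the grasp point (between the pads) lies manip.grip_depth behind it (manip.grip_depth is the distance from the TCP to the grasp point, in m); z points along the fingers, y is the line along which they close (so a half turn about z gives the same grasp; the last joint's range is limited). The gripper opens to 85 mm and grips with 20 to 120 N. Pads are 22 mm wide; open, the fingers measure 114 mm over their backs; the gripper's body (76 mm by 85 mm) begins 54 mm behind the grasp point. The pads swing forward as they close: fully open they stand 13 mm farther back than shut.
Start: joints at [1.075, 0.307, 1.506, -0, 1.328, -0.073], TCP at [0.235, 0.525, 0.231] pointing down, gripper open.
Joint ranges: [-3.12, 3.12], [-1.05, 2.28], [0.14, 2.33], [-1.42, 4.57], [0.1, 2.73], [-2.68, 2.68]. Speed limits (rad/s): [2.57, 2.57, 3.14, 3.14, 3.14, 3.14].

## Interface

Orientations are given as [roll, pitch, yaw] about the fixed x, y, z axes, in that order (R = Rz(yaw) Ry(pitch) Rx(roll)).
In Python, from cell import manip gives the robot as it stands.
- The arm moves only by the tool carry_out, never from a script. Its argument "steps" is a list of rows, each a list of 3 entries, a list of its own where there are three numbers: the turn, a rotation vector about the world's x, y, z scaled (see below), then the shift along the world's x, y, z scaled (see below), then the gripper's target within -1 to 1 (shut at 1, half-way at 0, fully open at -1). A call has 1 to 5 rows; each row is the pose to reach, as a shift and turn from the pose commanded when the call began, turning the shorter way round; what a row does not reach only later rows make up. The controller multiplies each number of a shift by 150 mm and each number of a turn by 360 degrees. A row lasts 1/10 s, in which the tool goes at most 50 mm and 8.59 degrees, less where a joint would pass 70% of its speed; a pose out of reach is approached as far as the arm can. A call with a number of a shift or a turn outside -1 to 1 is refused whole. A call with a gripper value outside its range is refused whole. The fingers move at their own pace and stop on an object; the grip force is fixed at half the most. Time passes only in rows, so rows that repeat a pose let the fingers close. It gives the time, the measured TCP pose, the force, the opening and the grip force at its end, in the units of the state.
- manip.read_state(): the state, without advancing time (a new reading comes with each control period).
- manip.snapshot(name): name is "scene" or "top"; returns the picture (384x512x3 uint8, red, green, blue); there is no depth.
- manip.get_calibration(name): a dict with "fovy" (degrees; the focal length in pixels is half the picture's height over the tangent of half this angle, whatever the lens; pixels are square), "cx", "cy" (the principal point, pixels), "extrinsics" (4x4, takes a point from world to camera coordinates). Camera axes: x right, y up, looking along -z (the intrinsics and any distortion apply to the point x, -y, -z); pixel columns grow to the right and rows downward; lengths in m; the calibration is good to about 2 mm. A picture is of the moment at which its call begins. get_calibration takes no time and is no camera call.
- manip.sign_off(): hands the job in; it is judged then, once.
The state is a dict: "t": time; "joint_pos": joint angles; "joint_vel": joint speeds; "joint_torque": joint torques, N m; "position": TCP position; "orientation": TCP orientation; "contact_force": force on the tool from outside, world axes, zero at the start; "ft_torque": the same for the moment, N m; "grip_width": opening from 0.0 (shut) to 1.0 (fully open); "grip_force": force on a finger pad.
Only numpy, scipy, OpenCV 4.12 (cv2) and the standard library are available. Lean on these libraries where they do the work, as an engineer would, in place of code of your own. Each camera call takes 0.05 s, during which the arm holds its last target. There are 200 camera calls.

## Task

Open the small check-out desk for use: first pull both wooden supports all the way out, then gently lower the drop-front flap, without letting it fall, until it lies level on them. Then set the four-wheeled rover down gently in the middle of the flap, standing on its wheels with its length parallel to the hinge, and leave everything else where it is.

Things in the scene. Friction and masses are not known exactly. Their poses are not given: they have to be found in the camera images.
- station: Desk-top plywood cabinet, fixed, 180 deep x 340 wide x 235 tall, open at the back, its drop front facing the robot. Origin: on the table, midway along the hinge line. Its x axis points into the cabinet (away from the front), y to the cabinet's left as seen from the robot, z up. The wooden body begins 10 mm behind the hinge line.
- station_hinge (a point): Middle of the flap's hinge axis, 87 mm above the table (at 0, 0, 87 mm in the station's frame). The hinge axis runs along the station's y.
- flap (a joint): Angle of the drop-front flap about its bottom hinge, rad: 0 = upright (closed), 1.571 = level, towards the robot, lying on the pulled-out supports; without them it falls on to 1.95. Starts ajar at 0.05 to 0.18. Light hinge friction (0.12 N m) keeps it there, but past about 0.3 rad its weight (0.42 kg, about 0.4 N m when level) pulls it down.
- flap_handle (a point): Middle of the flap's handle: a round steel bar, 12 thick, 100 long, parallel to the hinge, 195 mm from the hinge axis in the flap's plane, carried by two 12 mm arms, one at each end, that stick out of the flap's free edge (39 mm gap between bar and edge). Its height: 282 mm with the flap upright, 87 mm level. Axes turn with the flap: y along the bar, z from hinge to bar, x up when level.
- flap_middle (a point): Centre of the flap's inner face (the upper face when level, then 94 mm above the table), 75 mm from the hinge axis. The flap plate is grey laminate, 14 thick x 330 wide, its free edge 150 mm from the hinge. Axes as for flap_handle: when level x is up, y along the hinge, z away from the cabinet.
- support_left (a joint): How far the left (+y of the station) wooden support is pulled out, m: 0 = in, 0.085 = all the way out (end stop); starts 0 to 0.02. It slides along the station's -x, with about 2.5 N of friction.
- support_right (a joint): The same for the right (-y of the station) support.
- support_left_grip (a point): Grip point on the left support's nose, on its centre line; moves with it. The support is a wooden bar 22 wide x 34 high (46 to 80 mm above the table), 115 mm left of the station's middle. Pushed in, its nose sticks out 85 mm in front of the hinge line (the grip point at 62 mm), ending in a cap 36 wide, 8 thick. Axes as the station's.
- support_right_grip (a point): The same on the right support, 115 mm right of the station's middle.
- rover: Grey toy rover, about 0.45 kg: body 130 long x 44 wide, 26 to 80 mm above its wheels' underside; four fixed (not rolling) black wheels, 44 in diameter, 80 wide over all, 48 mm free between front and rear wheels; a black sensor head up to 112 mm high, 44 to 60 mm ahead of the middle. Origin: underside, middle; x along its length to the head, z up. Stands left or right, swapping with the trailer.
- trailer: Flat aluminium trailer, 150 long x 62 wide x 46 high, two wheels and a front leg; no body or head. Not to be moved. Origin: underside, middle.
- battery: Black battery block 70 x 50 x 24 high on the table between the supports, below the flap's place. Stays there. Origin: underside, middle.
- carton: Cardboard carton 80 x 150 x 45 high lying on the cabinet's top. Stays there. Origin: underside, middle.
- cup: White cup, 72 in diameter, 95 high, beside the cabinet. Stays there. Origin: underside, middle.

How it is judged:
By the outcome, as a careful person would: the job done as asked, in the order asked, and still so for the second after the job is handed in, with the robot touching nothing.
It also fails if it takes over 72 s, if anything falls off the work surface, if the arm or the gripper's body presses on something with over 40 N, if the wrist force passes 120 N, or if a joint passes its speed limit or range.

## Working session

There is one attempt and no reset: what is moved stays moved. The work goes in short steps, Python scripts to look and compute and a tool call to move; the robot and the scene stay as the last step left them, time stands still between calls to the robot, and variables do not carry over. Pictures are saved under pics/ and viewed, at most 10 in all, crops included, and the job is handed in when it is done.

Besides the shell and the picture viewer there is one more tool, called after "Call:" in YAML: its name, and indented under it one key for each argument. carry_out: Moves the arm, as the interface text tells. Shifts and turns lie within -1 to 1; 1 stands for 150 mm of shift or 360 degrees of turn. Its arguments: {"type":"object","properties":{"steps":{"type":"array"}},"required":["steps"]}

```bash
ls; mkdir -p pics
python3 - <<'E'
from cell import manip
import cv2, numpy as np
for n in ("scene","top"):
    im=manip.snapshot(n); cv2.imwrite(f"pics/{n}0.png",im[:,:,::-1])
    c=manip.get_calibration(n); print(n,{k:(np.round(v,4).tolist()) for k,v in c.items() if not isinstance(v,str)}, c.keys())
s=manip.read_state(); print(s, manip.grip_depth)
E
```

```text
pics
scene {'fovy': 51.3371, 'cx': 248.1357, 'cy': 192.8102, 'extrinsics': [[0.7995, 0.6006, 0.0046, -0.4983], [-0.572, 0.759, 0.311, 0.3087], [0.1833, -0.2512, 0.9504, -1.4441], [0.0, 0.0, 0.0, 1.0]]} dict_keys(['fovy', 'cx', 'cy', 'extrinsics'])
top {'fovy': 51.1491, 'cx': 262.1334, 'cy': 182.3237, 'extrinsics': [[-0.022, -0.9997, 0.0121, 0.0016], [0.9986, -0.0214, 0.0474, -0.6278], [-0.0471, 0.0131, 0.9988, -1.2073], [0.0, 0.0, 0.0, 1.0]]} dict_keys(['fovy', 'cx', 'cy', 'extrinsics'])
{'t': 0.1, 'joint_pos': array([ 1.07548770e+00,  3.07504882e-01,  1.50752372e+00, -1.31460747e-05,
        1.32841020e+00, -7.35014273e-02]), 'joint_vel': array([ 0.00026676, -0.00127473, -0.00344411,  0.0010148 , -0.00044099,
        0.00179216]), 'joint_torque': array([-3.98414259e-04, -4.58529711e+01, -2.52607584e+01, -1.05406580e-04,
        5.61444453e-03, -5.69151553e-06]), 'position': array([0.23514321, 0.52404328, 0.23047651]), 'orientation': array([-3.13975055e+00, -1.22850924e-04,  2.71978851e+00]), 'contact_force': array([-0.47016332, -0.80483772, -0.43492534]), 'ft_torque': array([0.01938098, 0.0030067 , 0.01395126]), 'grip_force': 0.0, 'grip_width': 0.9994680040873809} 0.0187
```

View pics/scene0.png

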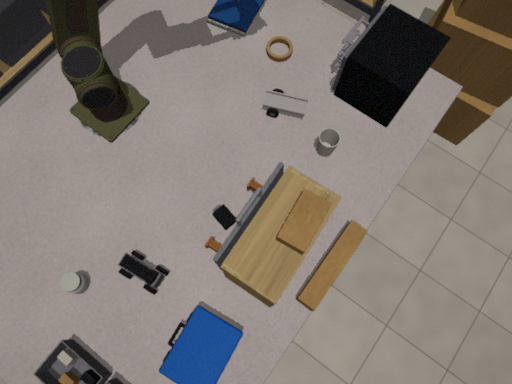

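View pics/top0.png

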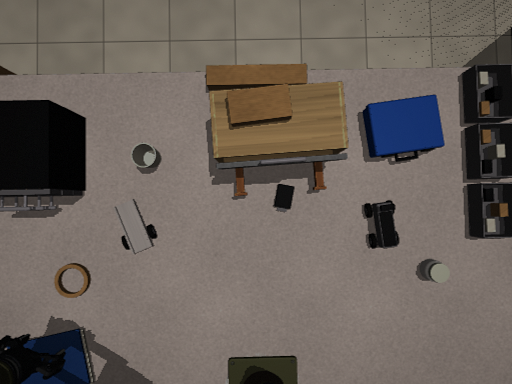

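The scene view shows the cabinet at about (280,235), support noses at (253,184) and (213,244), and the rover at (145,270). The top view shows the noses at (240,193) and (319,187), and the rover at (381,224). I'll zoom in next.

```bash
cat > h.py <<'E'
from cell import manip
import numpy as np, cv2
def cam(n):
    c=manip.get_calibration(n); f=192/np.tan(np.radians(c["fovy"])/2); return f,c["cx"],c["cy"],np.array(c["extrinsics"])
def ray(n,u,v):
    f,cx,cy,E=cam(n); d=E[:3,:3].T@np.array([(u-cx)/f,-(v-cy)/f,-1]); return -E[:3,:3].T@E[:3,3],d
def onz(n,u,v,z):
    o,d=ray(n,u,v); return o+d*(z-o[2])/d[2]
def proj(n,p):
    f,cx,cy,E=cam(n); q=E[:3,:3]@np.asarray(p)+E[:3,3]; return np.array([cx-f*q[0]/q[2],cy+f*q[1]/q[2]])
def tri(a,b):
    A=[];B=[]
    for n,u,v in (a,b):
        o,d=ray(n,u,v); d/=np.linalg.norm(d); P=np.eye(3)-np.outer(d,d); A.append(P);B.append(P@o)
    return np.linalg.lstsq(np.vstack(A),np.hstack(B),rcond=None)[0]
def crop(im,x,y,w,h,k): return cv2.resize(im[y:y+h,x:x+w],None,fx=k,fy=k,interpolation=cv2.INTER_CUBIC)
E
python3 - <<'E'
from h import *
t=cv2.imread("pics/top0.png"); s=cv2.imread("pics/scene0.png")
a=crop(t,200,70,160,140,3.75)[:300*2-75]   # 600x525
out=np.zeros((600,800,3),np.uint8)
out[:300,:400]=cv2.resize(t[130:205,205:305],(400,300),interpolation=cv2.INTER_CUBIC)
out[:300,400:]=cv2.resize(t[130:205,285:385],(400,300),interpolation=cv2.INTER_CUBIC)
out[300:,:400]=cv2.resize(t[190:265,335:435],(400,300),interpolation=cv2.INTER_CUBIC)
out[300:,400:]=cv2.resize(s[160:280,195:355],(400,300),interpolation=cv2.INTER_CUBIC)
cv2.imwrite("pics/c1.png",cv2.convertScaleAbs(out,alpha=1.6))
E
```

```text
(no output)
```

View pics/c1.png

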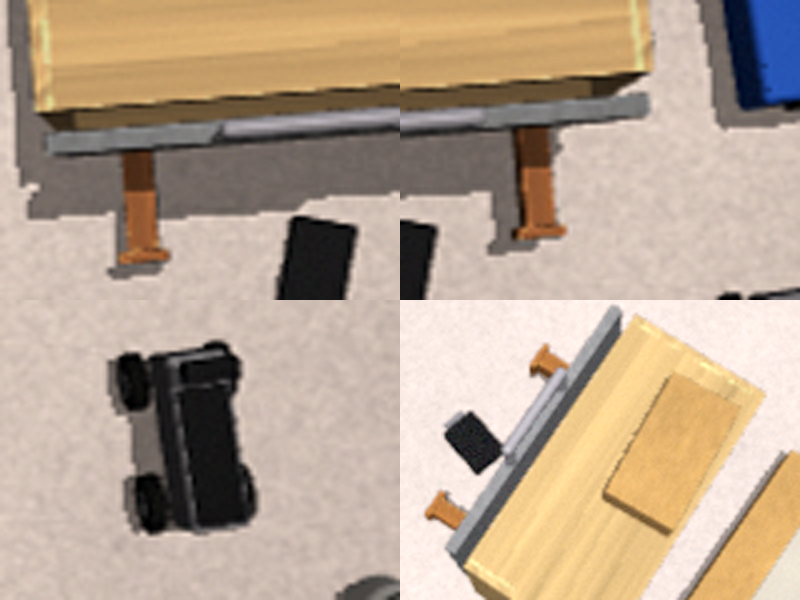

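The top crop shows the cap centres at about (240.7,193.7) and (320,188), the handle bar from (260,162.5) to (306,159.5), and the cabinet's front top edge from (214.5,158) to (347,148). The rover's head is at (387,207.5) and its left wheels at (367.5,210) and (372.5,241). In the scene view the bar ends are at (238,222) and (260,191).

Run:
```python
from h import *
np.set_printoptions(precision=4,suppress=True)
L=onz("top",214.5,158,.235);R=onz("top",347,148,.235)
print("front edge",L,R,np.linalg.norm(L-R)); 
print("caps",onz("top",240.75,193.75,.08),onz("top",320,188,.08))
print("handle L",tri(("top",260,162.5),("scene",260.2,191.2)),"R",tri(("top",306.2,159.5),("scene",238.2,222)))
print("flap top ends",tri(("top",216.5,165.5),("scene",195+215/2.5,160+8/2.5)),tri(("top",347,155.5),("scene",195+52/2.5,160+250/2.5)))
print("battery",onz("top",284.5,197,.024))
print("rover wheels L", onz("top",367.5,210,.022),onz("top",372.5,240.8,.022)," R wheels",onz("top",335+225/4,190+45/4,.04),onz("top",335+245/4,190+200/4,.04))
print("head",onz("top",387,207.5,.112), "rear body",onz("top",382.2,246.2,.08),onz("top",396.2,246.2,.08))
# masks
hsv=cv2.cvtColor(cv2.imread("pics/top0.png"),cv2.COLOR_BGR2HSV)
m=cv2.inRange(hsv[190:260,350:415],(0,0,0),(180,255,45)); 
n,l,st,c=cv2.connectedComponentsWithStats(m); print(st,c+[350,190])
```

```text
front edge [0.6807 0.1087 0.235 ] [ 0.6991 -0.2243  0.235 ] 0.3334463996797389
caps [0.593  0.0511 0.08  ] [ 0.6046 -0.1778  0.08  ]
handle L [ 0.6654 -0.0044  0.2556] R [ 0.6707 -0.1136  0.2751]
flap top ends [0.6609 0.1031 0.2389] [ 0.681  -0.2214  0.2396]
battery [ 0.5814 -0.0784  0.024 ]
rover wheels L [ 0.5366 -0.3291  0.022 ] [ 0.4436 -0.341   0.022 ]  R wheels [ 0.5616 -0.3962  0.04  ] [ 0.4462 -0.4069  0.04  ]
head [ 0.5449 -0.3595  0.112 ] rear body [ 0.4336 -0.3519  0.08  ] [ 0.4326 -0.3923  0.08  ]
[[   0    0   65   70 3473]
 [  14   11   35   47 1077]] [[382.0377 224.4431]
 [381.8784 224.6834]]
```

Call:
carry_out:
  steps:
    - [[0, 0, 0.0764], [0.64, -0.785, -0.13], 0]
    - [[0, 0, 0.0764], [0.64, -0.785, -0.13], 0]
    - [[0, 0, 0.0764], [0.64, -0.785, -0.13], 0]
    - [[0, 0, 0.0764], [0.64, -0.785, -0.13], 0]
    - [[0, 0, 0.0764], [0.64, -0.785, -0.13], 0]

```text
t: 0.6
position: [0.3322, 0.4046, 0.211]
orientation: [-3.14, -0.001, -3.087]
contact_force: [-0.5, -0.8, -0.3]
grip_width: 0.498
grip_force: 0.0
```

Call:
carry_out:
  steps:
    - [[0.002, -0.035, 0], [0.64, -0.785, -0.13], 0]
    - [[0.002, -0.035, 0], [0.64, -0.785, -0.13], 0]
    - [[0.002, -0.035, 0], [0.64, -0.785, -0.13], 0]
    - [[0.002, -0.035, 0], [0.64, -0.785, -0.13], 0]

```text
t: 1.0
position: [0.4285, 0.2858, 0.1917]
orientation: [-3.14, 0.22, -3.088]
contact_force: [-0.3, 0.2, 0.0]
grip_width: 0.5
grip_force: 0.0
```

Call:
carry_out:
  steps:
    - [[0, 0, 0], [0.64, -0.785, -0.13], 0]
    - [[0, 0, 0], [0.64, -0.785, -0.13], 0]
    - [[0, 0, 0], [0.64, -0.785, -0.13], 0]
    - [[0, 0, 0], [0.64, -0.785, -0.13], 0]

```text
t: 1.4
position: [0.5271, 0.1689, 0.1727]
orientation: [-3.141, 0.222, -3.089]
contact_force: [0.1, 0.7, 0.6]
grip_width: 0.498
grip_force: 0.0
```

Call:
carry_out:
  steps:
    - [[0, 0, 0], [0.64, -0.785, -0.13], 0]
    - [[0, 0, 0], [0.64, -0.785, -0.13], 0]
    - [[0, 0, 0], [0.64, -0.785, -0.13], 0]
    - [[0, 0, 0], [0.64, -0.785, -0.13], 0]
    - [[0, 0, 0], [0.64, -0.785, -0.13], 0]

```text
t: 1.9
position: [0.6198, 0.0542, 0.1527]
orientation: [3.14, 0.219, -3.086]
contact_force: [-0.0, 0.1, 0.3]
grip_width: 0.502
grip_force: 0.0
```

```bash
cat >> h.py <<'E'
def duo(name,bt,bs):
    out=np.zeros((300,800,3),np.uint8)
    for i,(n,(x,y,w)) in enumerate((("top",bt),("scene",bs))):
        im=manip.snapshot(n)[:,:,::-1]; cv2.imwrite(f"pics/{name}_{n}.png",im)
        out[:,400*i:400*i+400]=cv2.resize(im[y:y+w*3//4,x:x+w],(400,300),interpolation=cv2.INTER_CUBIC)
    cv2.imwrite(f"pics/{name}.png",cv2.convertScaleAbs(out,alpha=1.6))
E
python3 - <<'E'
from h import *
duo("d1",(200,110,140),(180,130,140))
E
```

```text
(no output)
```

View pics/d1.png

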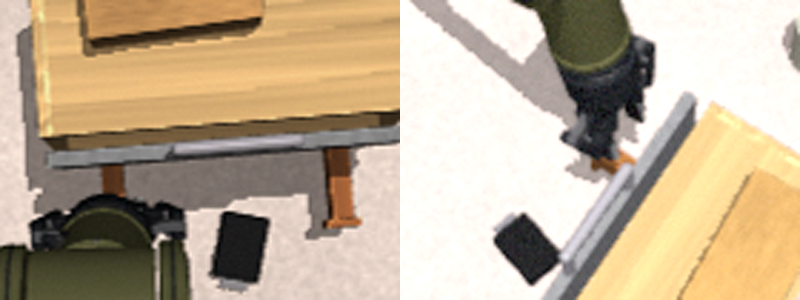

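The gripper is over the left support, with the bar at crop (113,180) centred between the fingers and the flap clear. Now I descend and grip.

Call:
carry_out:
  steps:
    - [[0, 0, 0], [0, 0, -0.2], 0]
    - [[0, 0, 0], [0, 0, -0.4], 0]
    - [[0, 0, 0], [0, 0, -0.55], 0]
    - [[0, 0, 0], [0, 0, -0.65], 0]
    - [[0, 0, 0], [0, 0, -0.72], 0]

```text
t: 2.5
position: [0.6175, 0.0559, 0.0443]
orientation: [3.141, 0.218, -3.081]
contact_force: [-0.5, 0.1, -0.1]
grip_width: 0.5
grip_force: 0.0
```

Call:
carry_out:
  steps:
    - [[0, 0, 0], [0, 0, 0], 1]
    - [[0, 0, 0], [0, 0, 0], 1]
    - [[0, 0, 0], [0, 0, 0], 1]
    - [[0, 0, 0], [0, 0, 0], 1]

```text
t: 2.9
position: [0.6185, 0.0539, 0.0452]
orientation: [3.141, 0.219, -3.083]
contact_force: [-0.5, 0.6, -6.6]
grip_width: 0.25
grip_force: 59.5
```

Call:
carry_out:
  steps:
    - [[0, 0, 0], [-0.1, -0.006, 0], 1]
    - [[0, 0, 0], [-0.22, -0.0125, 0], 1]
    - [[0, 0, 0], [-0.34, -0.019, 0], 1]
    - [[0, 0, 0], [-0.44, -0.025, 0], 1]
    - [[0, 0, 0], [-0.52, -0.03, 0], 1]

```text
t: 3.4
position: [0.5407, 0.0496, 0.0452]
orientation: [3.141, 0.22, -3.084]
contact_force: [3.0, 4.2, -12.6]
grip_width: 0.251
grip_force: 62.5
```

Call:
carry_out:
  steps:
    - [[0, 0, 0], [-0.02, -0.001, 0], 1]
    - [[0, 0, 0], [-0.04, -0.002, 0], 1]
    - [[0, 0, 0], [-0.055, -0.003, 0], 1]

```text
t: 3.7
position: [0.5341, 0.0491, 0.0453]
orientation: [3.141, 0.222, -3.084]
contact_force: [7.6, 6.7, -22.5]
grip_width: 0.249
grip_force: 61.1
```

Call:
carry_out:
  steps:
    - [[0, 0, 0], [-0.02, -0.001, 0], 1]
    - [[0, 0, 0], [-0.03, -0.002, 0], 1]

```text
t: 3.9
position: [0.5342, 0.0491, 0.0454]
orientation: [3.141, 0.228, -3.084]
contact_force: [19.5, 8.9, -33.6]
grip_width: 0.246
grip_force: 60.2
```

The end stop was met at 84 mm of travel: x stalled while the force rose. I'll release, lift and go to the right support.

Call:
carry_out:
  steps:
    - [[0, 0, 0], [0.03, 0.001, 0], 1]
    - [[0, 0, 0], [0.03, 0.001, 0], 0]
    - [[0, 0, 0], [0.03, 0.001, 0], 0]
    - [[0, 0, 0], [0.03, 0.001, 0], 0]

```text
t: 4.3
position: [0.5344, 0.0482, 0.0464]
orientation: [-3.141, 0.223, -3.083]
contact_force: [-0.7, -0.1, 0.1]
grip_width: 0.507
grip_force: 0.0
```

Call:
carry_out:
  steps:
    - [[0, 0, 0], [0, 0, 0.2], 0]
    - [[0, 0, 0], [0, 0, 0.5], 0]
    - [[0, 0, 0], [0, 0, 0.72], 0]
    - [[0, 0, 0], [0, 0, 0.72], 0]

```text
t: 4.7
position: [0.5376, 0.0482, 0.1596]
orientation: [-3.14, 0.233, -3.083]
contact_force: [0.3, -0.4, 0.1]
grip_width: 0.495
grip_force: 0.0
```

Call:
carry_out:
  steps:
    - [[0, 0, 0], [0, -0.3, 0], 0]
    - [[0, 0, 0], [0, -0.6, 0], 0]
    - [[0, 0, 0], [0, -0.9, 0], 0]
    - [[0, 0, 0], [0, -0.9, 0], 0]

```text
t: 5.1
position: [0.5337, -0.0919, 0.1535]
orientation: [-3.139, 0.222, -3.089]
contact_force: [0.6, 0.4, -0.2]
grip_width: 0.501
grip_force: 0.0
```

Call:
carry_out:
  steps:
    - [[0, 0, 0], [0.22, -0.3, 0], 0]
    - [[0, 0, 0], [0.44, -0.6, 0], 0]
    - [[0, 0, 0], [0.66, -0.6, 0], 0]
    - [[0, 0, 0], [0.66, -0.6, 0], 0]
    - [[0, 0, 0], [0.66, -0.6, 0], 0]

```text
t: 5.6
position: [0.6321, -0.1762, 0.1522]
orientation: [3.141, 0.219, -3.084]
contact_force: [-0.7, -0.5, 0.0]
grip_width: 0.496
grip_force: 0.0
```

Run:
```python
from h import *
duo("d2",(200,110,140),(180,130,140))
s=manip.read_state(); print(s["position"],s["orientation"],s["joint_pos"])
```

```text
[ 0.63046843 -0.17520652  0.15225373] [ 3.14050638  0.21752468 -3.08299699] [-0.38941206  0.39110877  1.61645195  0.11714444  0.94113665 -2.07879607]
```

View pics/d2.png

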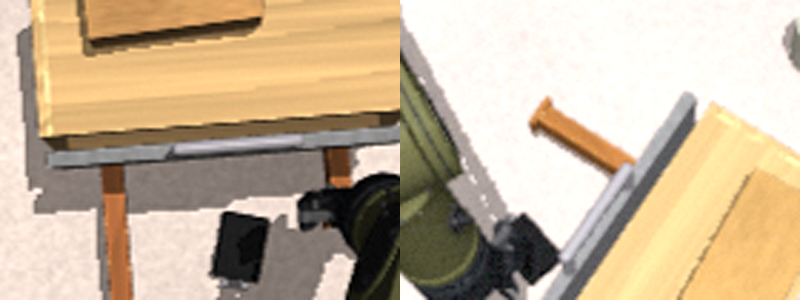

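The left support is now out, its bar reaching crop (120,300), and the flap is unmoved. The gripper is poised over the right support, so I descend, grip and pull.

Call:
carry_out:
  steps:
    - [[0, 0, 0], [0, 0, -0.2], 0]
    - [[0, 0, 0], [0, 0, -0.4], 0]
    - [[0, 0, 0], [0, 0, -0.55], 0]
    - [[0, 0, 0], [0, 0, -0.65], 0]
    - [[0, 0, 0], [0, 0, -0.72], 0]

```text
t: 6.2
position: [0.63, -0.1749, 0.044]
orientation: [3.141, 0.217, -3.083]
contact_force: [0.5, -0.7, 0.8]
grip_width: 0.497
grip_force: 0.0
```

Call:
carry_out:
  steps:
    - [[0, 0, 0], [0, 0, 0], 1]
    - [[0, 0, 0], [0, 0, 0], 1]
    - [[0, 0, 0], [0, 0, 0], 1]
    - [[0, 0, 0], [0, 0, 0], 1]

```text
t: 6.6
position: [0.6313, -0.1757, 0.0452]
orientation: [3.141, 0.219, -3.083]
contact_force: [-0.1, 2.9, -6.5]
grip_width: 0.253
grip_force: 60.3
```

Call:
carry_out:
  steps:
    - [[0, 0, 0], [-0.1, -0.006, 0], 1]
    - [[0, 0, 0], [-0.22, -0.0125, 0], 1]
    - [[0, 0, 0], [-0.34, -0.019, 0], 1]
    - [[0, 0, 0], [-0.42, -0.024, 0], 1]
    - [[0, 0, 0], [-0.46, -0.026, 0], 1]

```text
t: 7.1
position: [0.5619, -0.1797, 0.0452]
orientation: [3.14, 0.219, -3.084]
contact_force: [2.1, 6.1, -8.8]
grip_width: 0.249
grip_force: 61.5
```

Call:
carry_out:
  steps:
    - [[0, 0, 0], [-0.03, -0.002, 0], 1]
    - [[0, 0, 0], [-0.05, -0.003, 0], 1]
    - [[0, 0, 0], [-0.07, -0.004, 0], 1]

```text
t: 7.4
position: [0.5524, -0.1802, 0.0452]
orientation: [3.14, 0.22, -3.084]
contact_force: [2.7, 5.1, -9.1]
grip_width: 0.25
grip_force: 61.7
```

Call:
carry_out:
  steps:
    - [[0, 0, 0], [-0.02, -0.001, 0], 1]
    - [[0, 0, 0], [-0.035, -0.002, 0], 1]
    - [[0, 0, 0], [-0.035, -0.002, 0], 1]

```text
t: 7.7
position: [0.5472, -0.1805, 0.0451]
orientation: [3.14, 0.22, -3.084]
contact_force: [2.7, 6.1, -7.4]
grip_width: 0.249
grip_force: 61.6
```

Call:
carry_out:
  steps:
    - [[0, 0, 0], [-0.015, -0.001, 0], 1]
    - [[0, 0, 0], [-0.03, -0.002, 0], 1]
    - [[0, 0, 0], [-0.03, -0.002, 0], 1]

```text
t: 8.0
position: [0.5472, -0.1806, 0.0453]
orientation: [3.141, 0.226, -3.085]
contact_force: [18.2, 12.4, -20.5]
grip_width: 0.249
grip_force: 61.1
```

Call:
carry_out:
  steps:
    - [[0, 0, 0], [0.03, 0.002, 0], 1]
    - [[0, 0, 0], [0.03, 0.002, 0], 0]
    - [[0, 0, 0], [0.03, 0.002, 0], 0]
    - [[0, 0, 0], [0.03, 0.002, 0], 0]

```text
t: 8.4
position: [0.5484, -0.1825, 0.0465]
orientation: [-3.139, 0.223, -3.083]
contact_force: [0.3, 1.0, 0.1]
grip_width: 0.5
grip_force: 0.0
```

Call:
carry_out:
  steps:
    - [[0, 0, 0], [0, 0, 0.3], 0]
    - [[0, 0, 0], [0, 0, 0.6], 0]
    - [[0, 0, 0], [0, 0, 0.9], 0]
    - [[0, 0, 0], [0, 0, 1], 0]

```text
t: 8.8
position: [0.5504, -0.1834, 0.2018]
orientation: [-3.135, 0.23, -3.083]
contact_force: [1.2, -0.6, 0.0]
grip_width: 0.5
grip_force: 0.0
```

Call:
carry_out:
  steps:
    - [[0, 0, 0], [0, 0, 0.3], 0]
    - [[-0.002, 0.035, 0], [0, 0, 0.6], 0]
    - [[-0.002, 0.035, 0], [0, 0, 1], 0]
    - [[-0.002, 0.035, 0], [0, 0, 1], 0]

```text
t: 9.2
position: [0.5509, -0.1826, 0.3509]
orientation: [-3.137, 0.007, -3.083]
contact_force: [0.4, -0.4, -0.5]
grip_width: 0.499
grip_force: 0.0
```

Run:
```python
from h import *
np.set_printoptions(precision=4,suppress=True)
for z in (.279,.281): print(z,onz("top",260,162.5,z),onz("top",306.2,159.5,z),onz("scene",260.2,191.2,z),onz("scene",238.2,222,z))
out=np.zeros((600,800,3),np.uint8)
for i,(n,x,y) in enumerate((("top",240,140),("scene",210,180))):
    im=manip.snapshot(n)[:,:,::-1]; cv2.imwrite(f"pics/d3_{n}.png",im)
    out[300*i:300*i+300]=cv2.resize(im[y:y+30,x:x+80] if i==0 else im[y:y+60,x:x+160],(800,300),interpolation=cv2.INTER_CUBIC)
cv2.imwrite("pics/d3.png",cv2.convertScaleAbs(out,alpha=1.6))
```

```text
0.279 [ 0.6628 -0.0045  0.279 ] [ 0.6677 -0.1153  0.279 ] [ 0.6696 -0.0109  0.279 ] [ 0.6739 -0.1121  0.279 ]
0.281 [ 0.6626 -0.0044  0.281 ] [ 0.6675 -0.1151  0.281 ] [ 0.67   -0.0114  0.281 ] [ 0.6743 -0.1125  0.281 ]
```

View pics/d3.png

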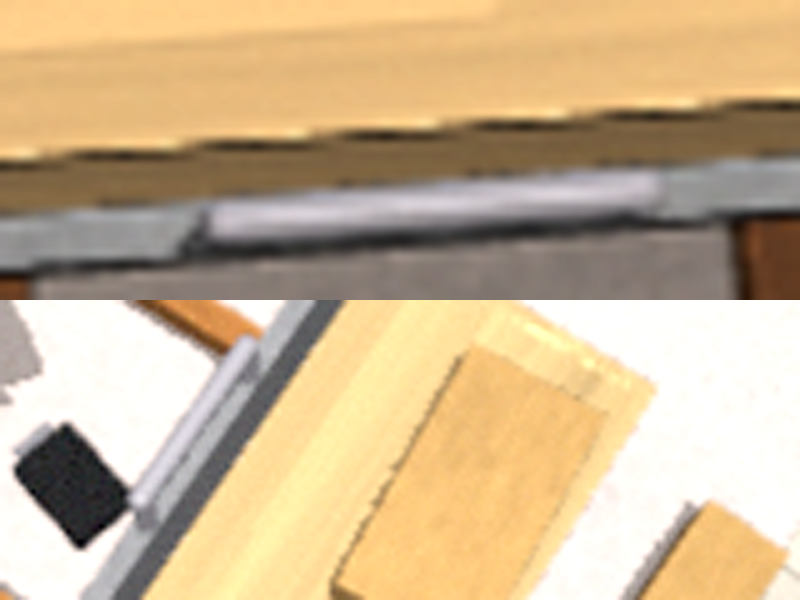

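The bar runs from (260.5,161.8) to (306,158.8) in the top view and from (259.6,188) to (237.6,220) in the scene view. Its middle is therefore at about x 0.666, y -0.060, z 0.281. I'll turn the tool and hover over it.

Call:
carry_out:
  steps:
    - [[0, 0, -0.0834], [0.263, 0.269, 0], 0]
    - [[0, 0, -0.0834], [0.263, 0.269, 0], 0]
    - [[0, 0, -0.0834], [0.263, 0.269, 0], 0]
    - [[0, 0, -0.0834], [0.263, 0.269, 0], 0]

```text
t: 9.7
position: [0.5862, -0.1407, 0.344]
orientation: [-3.141, -0.002, 2.671]
contact_force: [-0.2, 0.3, 0.9]
grip_width: 0.501
grip_force: 0.0
```

Call:
carry_out:
  steps:
    - [[0, 0, -0.0834], [0.263, 0.269, 0], 0]
    - [[0, 0, -0.0834], [0.263, 0.269, 0], 0]
    - [[0, 0, -0.0834], [0.263, 0.269, 0], 0]
    - [[0, 0, -0.0834], [0.263, 0.269, 0], 0]

```text
t: 10.1
position: [0.6256, -0.1005, 0.3438]
orientation: [-3.14, -0.001, 2.147]
contact_force: [-0.5, -0.4, 0.2]
grip_width: 0.502
grip_force: 0.0
```

Call:
carry_out:
  steps:
    - [[0, 0, -0.0834], [0.263, 0.269, 0], 0]
    - [[0, 0, -0.0834], [0.263, 0.269, 0], 0]
    - [[0, 0, -0.0834], [0.263, 0.269, 0], 0]
    - [[0, 0, -0.0834], [0.263, 0.269, 0], 0]
    - [[0, 0, -0.0834], [0.263, 0.269, 0], 0]

```text
t: 10.6
position: [0.665, -0.0605, 0.344]
orientation: [-3.14, -0.0, 1.627]
contact_force: [-1.3, -0.8, -0.1]
grip_width: 0.499
grip_force: 0.0
```

Run:
```python
from h import *
duo("d4",(220,110,120),(190,130,140))
s=manip.read_state(); print(s["position"],s["orientation"],s["joint_pos"])
```

```text
[ 0.66511906 -0.06064073  0.34459284] [-3.14059680e+00 -1.82171556e-04  1.62904761e+00] [-1.54130976e-01  3.85203309e-01  1.10553377e+00 -3.19426260e-05
  1.65186745e+00 -2.12384924e-01]
```

View pics/d4.png

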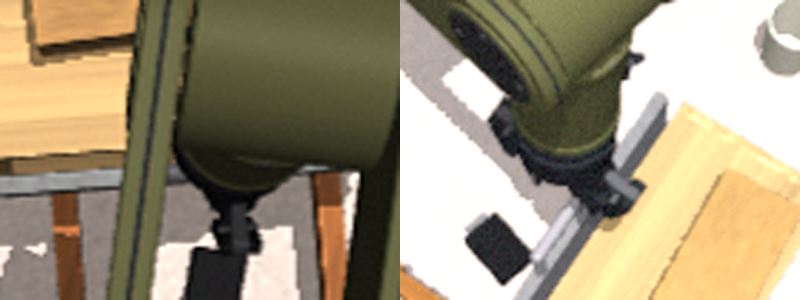

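Both fingers straddle the bar: in the scene crop at (600,190) they sit on either side of it. I'll lower and close.

Call:
carry_out:
  steps:
    - [[0, 0, 0], [0, 0, -0.15], 0]
    - [[0, 0, 0], [0, 0, -0.3], 0]
    - [[0, 0, 0], [0, 0, -0.42], 0]
    - [[0, 0, 0], [0, 0, -0.5], 0]
    - [[0, 0, 0], [0, 0, -0.54], 0]

```text
t: 11.2
position: [0.665, -0.0604, 0.2628]
orientation: [-3.139, -0.0, 1.628]
contact_force: [-0.2, 0.0, 0.7]
grip_width: 0.5
grip_force: 0.0
```

Call:
carry_out:
  steps:
    - [[0, 0, 0], [0, 0, 0], 1]
    - [[0, 0, 0], [0, 0, 0], 1]
    - [[0, 0, 0], [0, 0, 0], 1]
    - [[0, 0, 0], [0, 0, 0], 1]
    - [[0, 0, 0], [0, 0, 0], 1]

```text
t: 11.7
position: [0.6664, -0.0604, 0.2654]
orientation: [3.139, 0.001, 1.628]
contact_force: [-0.6, 0.4, 1.7]
grip_width: 0.115
grip_force: 58.7
```

Run:
```python
from h import *
s=manip.read_state(); print(s["position"],s["orientation"],s["contact_force"],s["ft_torque"],s["grip_width"])
# arc offsets (scaled) for the handle, from theta0, hinge dist .195, psi .057
a=np.array([.0]);t0=.075
for th in np.linspace(t0,1.571,31)[1:]:
    r=.195; print(round(th,3),np.round([-(np.sin(th)-np.sin(t0))*r*np.cos(.057)/.15,-(np.sin(th)-np.sin(t0))*r*np.sin(.057)/.15,(np.cos(th)-np.cos(t0))*r/.15],3))
```

```text
[ 0.66643662 -0.060387    0.26542882] [3.13943155e+00 6.15228934e-04 1.62794813e+00] [-0.64895837  0.44056265  1.67646457] [ 0.00304823 -0.04112216  0.0099801 ] 0.11462258337423382
0.125 [-0.064 -0.004 -0.006]
0.175 [-0.128 -0.007 -0.016]
0.225 [-0.192 -0.011 -0.029]
0.274 [-0.255 -0.015 -0.045]
0.324 [-0.316 -0.018 -0.064]
0.374 [-0.377 -0.022 -0.086]
0.424 [-0.437 -0.025 -0.111]
0.474 [-0.495 -0.028 -0.14 ]
0.524 [-0.552 -0.031 -0.171]
0.574 [-0.607 -0.035 -0.204]
0.624 [-0.661 -0.038 -0.241]
0.673 [-0.712 -0.041 -0.28 ]
0.723 [-0.762 -0.043 -0.322]
0.773 [-0.809 -0.046 -0.366]
0.823 [-0.854 -0.049 -0.412]
0.873 [-0.897 -0.051 -0.461]
0.923 [-0.937 -0.053 -0.512]
0.973 [-0.975 -0.056 -0.564]
1.022 [-1.01  -0.058 -0.619]
1.072 [-1.043 -0.059 -0.675]
1.122 [-1.072 -0.061 -0.733]
1.172 [-1.099 -0.063 -0.792]
1.222 [-1.122 -0.064 -0.852]
1.272 [-1.143 -0.065 -0.913]
1.322 [-1.161 -0.066 -0.976]
1.372 [-1.175 -0.067 -1.039]
1.421 [-1.186 -0.068 -1.103]
1.471 [-1.194 -0.068 -1.167]
1.521 [-1.199 -0.068 -1.232]
1.571 [-1.201 -0.069 -1.297]
```

The bar is gripped, with a width of about 10 mm. I'll lower it along the arc at about 0.5 rad/s, checking the force partway.

Call:
carry_out:
  steps:
    - [[0, 0, 0], [-0.064, -0.004, -0.006], 1]
    - [[0, 0, 0], [-0.128, -0.007, -0.016], 1]
    - [[0, 0, 0], [-0.192, -0.011, -0.029], 1]
    - [[0, 0, 0], [-0.255, -0.015, -0.045], 1]
    - [[0, 0, 0], [-0.316, -0.018, -0.064], 1]

```text
t: 12.2
position: [0.6178, -0.0631, 0.2563]
orientation: [3.139, 0.001, 1.628]
contact_force: [0.4, -0.8, 6.4]
grip_width: 0.118
grip_force: 58.9
```

Call:
carry_out:
  steps:
    - [[0, 0, 0], [-0.061, -0.004, -0.022], 1]
    - [[0, 0, 0], [-0.121, -0.007, -0.047], 1]
    - [[0, 0, 0], [-0.179, -0.01, -0.076], 1]
    - [[0, 0, 0], [-0.236, -0.013, -0.107], 1]
    - [[0, 0, 0], [-0.291, -0.017, -0.14], 1]

```text
t: 12.7
position: [0.5742, -0.0656, 0.2333]
orientation: [3.141, 0.0, 1.628]
contact_force: [2.5, -0.3, -2.1]
grip_width: 0.116
grip_force: 61.8
```

Call:
carry_out:
  steps:
    - [[0, 0, 0], [-0.054, -0.003, -0.037], 1]
    - [[0, 0, 0], [-0.105, -0.006, -0.076], 1]
    - [[0, 0, 0], [-0.155, -0.008, -0.118], 1]
    - [[0, 0, 0], [-0.202, -0.011, -0.162], 1]
    - [[0, 0, 0], [-0.247, -0.014, -0.208], 1]

```text
t: 13.2
position: [0.5373, -0.0676, 0.2017]
orientation: [3.141, -0.0, 1.628]
contact_force: [2.7, -1.7, -1.2]
grip_width: 0.114
grip_force: 61.8
```

Call:
carry_out:
  steps:
    - [[0, 0, 0], [-0.043, -0.002, -0.049], 1]
    - [[0, 0, 0], [-0.083, -0.004, -0.1], 1]
    - [[0, 0, 0], [-0.121, -0.007, -0.152], 1]
    - [[0, 0, 0], [-0.156, -0.009, -0.207], 1]
    - [[0, 0, 0], [-0.189, -0.01, -0.263], 1]

```text
t: 13.7
position: [0.5088, -0.0692, 0.1622]
orientation: [-3.141, 0.0, 1.628]
contact_force: [2.6, -1.3, -0.7]
grip_width: 0.117
grip_force: 60.0
```

Call:
carry_out:
  steps:
    - [[0, 0, 0], [-0.029, -0.002, -0.058], 1]
    - [[0, 0, 0], [-0.056, -0.004, -0.117], 1]
    - [[0, 0, 0], [-0.079, -0.005, -0.177], 1]
    - [[0, 0, 0], [-0.1, -0.006, -0.238], 1]
    - [[0, 0, 0], [-0.118, -0.007, -0.301], 1]

```text
t: 14.2
position: [0.4916, -0.0702, 0.1171]
orientation: [3.141, 0.0, 1.628]
contact_force: [1.9, 0.3, 1.5]
grip_width: 0.112
grip_force: 58.7
```

Call:
carry_out:
  steps:
    - [[0, 0, 0], [-0.009, -0.001, -0.04], 1]
    - [[0, 0, 0], [-0.017, -0.001, -0.08], 1]
    - [[0, 0, 0], [-0.023, -0.002, -0.12], 1]
    - [[0, 0, 0], [-0.029, -0.002, -0.16], 1]
    - [[0, 0, 0], [-0.033, -0.002, -0.2], 1]

```text
t: 14.7
position: [0.487, -0.0704, 0.0877]
orientation: [3.141, 0.0, 1.628]
contact_force: [-1.8, -0.8, 0.4]
grip_width: 0.114
grip_force: 58.5
```

Call:
carry_out:
  steps:
    - [[0, 0, 0], [-0.002, 0, -0.03], 1]
    - [[0, 0, 0], [-0.004, 0, -0.06], 1]
    - [[0, 0, 0], [-0.005, 0, -0.08], 1]
    - [[0, 0, 0], [-0.006, 0, -0.1], 1]

```text
t: 15.1
position: [0.4865, -0.0705, 0.0738]
orientation: [3.14, 0.0, 1.628]
contact_force: [-3.2, 2.7, 36.2]
grip_width: 0.111
grip_force: 62.4
```

Call:
carry_out:
  steps:
    - [[0, 0, 0], [0, 0, -0.01], 1]
    - [[0, 0, 0], [0, 0, -0.02], 1]
    - [[0, 0, 0], [0, 0, -0.02], 1]

```text
t: 15.4
position: [0.4866, -0.0705, 0.0737]
orientation: [3.138, 0.001, 1.628]
contact_force: [-4.8, 1.9, 33.5]
grip_width: 0.114
grip_force: 62.1
```

The flap has landed on the supports: z stalled with about 35 N. I'll relieve the load, release and lift away.

Call:
carry_out:
  steps:
    - [[0, 0, 0], [0, 0, 0.02], 1]
    - [[0, 0, 0], [0, 0, 0.02], 0.1]
    - [[0, 0, 0], [0, 0, 0.02], 0.1]
    - [[0, 0, 0], [0, 0, 0.02], 0.1]
    - [[0, 0, 0], [0, 0, 0.02], 0.1]

```text
t: 15.9
position: [0.4847, -0.0703, 0.0721]
orientation: [-3.139, -0.001, 1.628]
contact_force: [-0.1, 0.7, -0.2]
grip_width: 0.452
grip_force: 0.0
```

Call:
carry_out:
  steps:
    - [[0, 0, 0], [0, 0, 0.15], 0.1]
    - [[0, 0, 0], [0, 0, 0.35], 0.1]
    - [[0, 0, 0], [0, 0, 0.65], 0.1]
    - [[0, 0, 0], [0, 0, 0.95], 0.1]
    - [[0, 0, 0], [0, 0, 0.95], -1]

```text
t: 16.4
position: [0.4898, -0.0714, 0.2211]
orientation: [3.13, 0.003, 1.628]
contact_force: [1.1, 0.6, 0.1]
grip_width: 0.605
grip_force: 0.0
```

Run:
```python
from h import *
s=manip.read_state(); print(s["position"],s["orientation"],s["joint_pos"])
duo("d5",(200,130,220),(95,150,180))
```

```text
[ 0.48983238 -0.07141795  0.22106067] [3.13048007 0.00337108 1.62782706] [-2.30069937e-01  1.98088528e-01  1.69026392e+00 -9.10638826e-05
  1.24162789e+00 -2.87090460e-01]
```

View pics/d5.png

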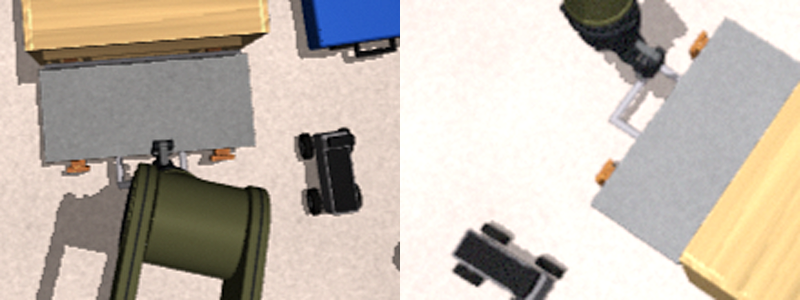

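The flap lies level on both supports; the caps show at crop (78,167) and (222,155). Next is a close look at the rover.

Run:
```python
from h import *
t=cv2.imread("pics/d5_top.png"); s=cv2.imread("pics/d5_scene.png")
o=np.hstack([crop(t,358,194,48,60,8)[:480,:384],crop(s,112,244,60,60,8)[:480]])
o=o[:, :800]; g=np.uint8(255*np.clip((o/255.)*1.2,0,1)**.5); cv2.imwrite("pics/c5.png",g); print(g.shape)
```

```text
(480, 800, 3)
```

View pics/c5.png

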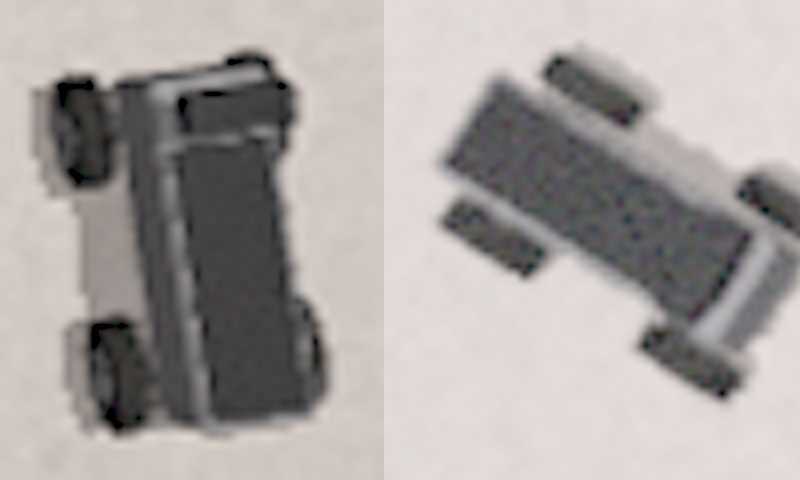

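Run:
```python
from h import *
np.set_printoptions(precision=4,suppress=True)
T=lambda u,v,z:onz("top",358+u/8,194+v/8,z)[:2]; S=lambda u,v,z:onz("scene",112+(u-384)/8,244+v/8,z)[:2]
yaw=lambda a,b:np.arctan2(*(b-a)[::-1])
f,r=T(85,130,.025),T(118,375,.025); print("top Lwheels",f,r,np.linalg.norm(f-r),yaw(r,f),"mid",(f+r)/2)
f,r=T(226,145,.08),T(256,414,.08); print("top body",f,r,np.linalg.norm(f-r),yaw(r,f))
c=r+.065*np.array([np.cos(.1),np.sin(.1)]); print("centre from rear",c)
f,r=S(692,360,.03),S(495,237,.03); print("scene R wheels",f,r,np.linalg.norm(f-r),yaw(r,f)); print("scene wheel centre",S(646,224,.03))
r=S(472,121,.08);print("scene rear",r,"centre",r+.065*np.array([np.cos(.1),np.sin(.1)]), yaw(r,S(722,277,.08)),yaw(S(440,165,.08),S(690,318,.08)))
print("proj check", (proj("top",[.49,-.365,.08])-[358,194])*8)
```

```text
top Lwheels [ 0.5359 -0.3316] [ 0.4437 -0.3409] 0.0926823856026862 0.1002232982826464 mid [ 0.4898 -0.3363]
top body [ 0.5309 -0.3672] [ 0.4343 -0.3745] 0.09684396979762587 0.0752204980294456
centre from rear [ 0.499 -0.368]
scene R wheels [ 0.5465 -0.3931] [ 0.4554 -0.4038] 0.09174040653336057 0.11698619304876462
scene wheel centre [ 0.4985 -0.3652]
scene rear [ 0.435 -0.373] centre [ 0.4997 -0.3665] 0.11328782206281275 0.12370973309163648
proj check [224.1082 259.0282]
```

Call:
carry_out:
  steps:
    - [[0, 0, -0.0808], [0.026, -0.658, 0], -1]
    - [[0, 0, -0.0808], [0.026, -0.658, 0], -1]
    - [[0, 0, -0.0808], [0.026, -0.658, 0], -1]
    - [[0, 0, -0.0808], [0.026, -0.658, 0], -1]
    - [[0, 0, -0.0808], [0.026, -0.658, 0], -1]

```text
t: 17.0
position: [0.4881, -0.1691, 0.2129]
orientation: [-3.136, 0.0, 1.119]
contact_force: [-0.2, -0.1, -0.7]
grip_width: 1.003
grip_force: 0.0
```

Call:
carry_out:
  steps:
    - [[0, 0, -0.0808], [0.026, -0.658, 0], -1]
    - [[0, 0, -0.0808], [0.026, -0.658, 0], -1]
    - [[0, 0, -0.0808], [0.026, -0.658, 0], -1]
    - [[0, 0, -0.0808], [0.026, -0.658, 0], -1]
    - [[0, 0, -0.0808], [0.026, -0.658, 0], -1]

```text
t: 17.5
position: [0.4927, -0.2675, 0.2136]
orientation: [-3.138, 0.001, 0.614]
contact_force: [-0.2, 0.4, 0.2]
grip_width: 1.004
grip_force: 0.0
```

Call:
carry_out:
  steps:
    - [[0, 0, -0.0808], [0.026, -0.658, 0], -1]
    - [[0, 0, -0.0808], [0.026, -0.658, 0], -1]
    - [[0, 0, -0.0808], [0.026, -0.658, 0], -1]
    - [[0, 0, -0.0808], [0.026, -0.658, 0], -1]
    - [[0, 0, -0.0808], [0.026, -0.658, 0], -1]

```text
t: 18.0
position: [0.4971, -0.366, 0.2142]
orientation: [-3.14, 0.002, 0.107]
contact_force: [-0.1, 0.1, 0.8]
grip_width: 1.0
grip_force: 0.0
```

Run:
```python
from h import *
s=manip.read_state(); print(s["position"],s["orientation"],s["joint_pos"],s["contact_force"],s["grip_width"])
```

```text
[ 0.49705361 -0.36600008  0.21416235] [-3.13987780e+00  1.61664971e-03  1.07278269e-01] [-7.03126352e-01  3.79115500e-01  1.43785756e+00  1.08410223e-05
  1.32697632e+00  7.60390462e-01] [-0.10186941  0.11394881  0.84132072] 0.9995152999475767
```

Call:
carry_out:
  steps:
    - [[0, 0, 0], [0, 0, -0.2], -1]
    - [[0, 0, 0], [0, 0, -0.4], -1]
    - [[0, 0, 0], [0, 0, -0.55], -1]
    - [[0, 0, 0], [0, 0, -0.7], -1]
    - [[0, 0, 0], [0, 0, -0.8], -1]

```text
t: 18.5
position: [0.4966, -0.3647, 0.0932]
orientation: [-3.139, 0.002, 0.11]
contact_force: [0.2, -0.4, 0.2]
grip_width: 1.0
grip_force: 0.0
```

Call:
carry_out:
  steps:
    - [[0, 0, 0], [0, 0, -0.1], -1]
    - [[0, 0, 0], [0, 0, -0.2], -1]
    - [[0, 0, 0], [0, 0, -0.28], -1]
    - [[0, 0, 0], [0, 0, -0.34], -1]
    - [[0, 0, 0], [0, 0, -0.34], -1]

```text
t: 19.0
position: [0.4967, -0.3655, 0.043]
orientation: [-3.14, 0.002, 0.106]
contact_force: [-0.6, 0.0, -0.9]
grip_width: 1.0
grip_force: 0.0
```

Call:
carry_out:
  steps:
    - [[0, 0, 0], [0, 0, 0], 1]
    - [[0, 0, 0], [0, 0, 0], 1]
    - [[0, 0, 0], [0, 0, 0], 1]
    - [[0, 0, 0], [0, 0, 0], 1]
    - [[0, 0, 0], [0, 0, 0], 1]

```text
t: 19.5
position: [0.498, -0.367, 0.0454]
orientation: [3.14, -0.001, 0.105]
contact_force: [-0.9, 0.4, 5.5]
grip_width: 0.507
grip_force: 61.8
```

The rover is gripped at 43 mm, which matches its body width. I'll lift it.

Call:
carry_out:
  steps:
    - [[0, 0, 0], [0, 0, 0.1], 1]
    - [[0, 0, 0], [0, 0, 0.3], 1]
    - [[0, 0, 0], [0, 0, 0.6], 1]
    - [[0, 0, 0], [0, 0, 0.8], 1]
    - [[0, 0, 0], [0, 0, 1], 1]

```text
t: 20.0
position: [0.4967, -0.366, 0.1947]
orientation: [-3.14, 0.001, 0.105]
contact_force: [-0.1, 0.8, -4.8]
grip_width: 0.506
grip_force: 62.6
```

Run:
```python
from h import *
s=manip.read_state(); print(s["position"],s["orientation"],s["contact_force"],s["ft_torque"],s["grip_width"])
np.set_printoptions(precision=4,suppress=True)
# flap corners from the d5 top view: laminate mask at level z=.094
t=cv2.imread("pics/d5_top.png"); o=crop(t,215,155,130,70,6); print(o.shape)
cv2.imwrite("pics/c6.png",cv2.convertScaleAbs(o[:,:780],alpha=1.6))
```

```text
[ 0.49671341 -0.36602056  0.19466586] [-3.14028894e+00  1.41010351e-03  1.04689064e-01] [-0.09879233  0.75669853 -4.79285345] [ 0.02233837 -0.07281138 -0.04824467] 0.5055672523889762
(420, 780, 3)
```

View pics/c6.png

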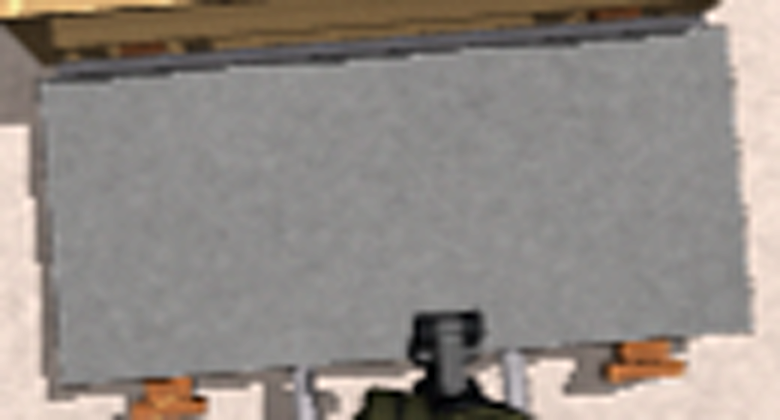

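The flap corners in the top view are at crop (40,80), (727,30), (752,332) and (55,385).

Run:
```python
from h import *
np.set_printoptions(precision=4,suppress=True)
P=np.array([onz("top",215+u/6,155+v/6,.094) for u,v in ((40,80),(727,30),(752,332),(55,385))])
print(P,P.mean(0)); d=P[0]-P[1];e=P[3]-P[2];print(np.linalg.norm(d),np.linalg.norm(e),-d[0]/d[1],-e[0]/e[1],np.linalg.norm(P[0]-P[3]))
# rover in hand: body-top pixels to check offset along its length
t=manip.snapshot("top")
```

```text
[[ 0.6663  0.1035  0.094 ]
 [ 0.6834 -0.2243  0.094 ]
 [ 0.5394 -0.2317  0.094 ]
 [ 0.5218  0.0989  0.094 ]] [ 0.6027 -0.0634  0.094 ]
0.32819679470397356 0.33109759734846006 0.05202762375202773 0.053305822268789736 0.14462636694705286
```

Call:
carry_out:
  steps:
    - [[0, 0, 0.0807], [0.24, 0.673, 0.03], 1]
    - [[0, 0, 0.0807], [0.24, 0.673, 0.03], 1]
    - [[0, 0, 0.0807], [0.24, 0.673, 0.03], 1]
    - [[0, 0, 0.0807], [0.24, 0.673, 0.03], 1]
    - [[0, 0, 0.0807], [0.24, 0.673, 0.03], 1]

```text
t: 20.55
position: [0.5326, -0.2643, 0.1969]
orientation: [-3.139, 0.002, 0.613]
contact_force: [-0.8, -0.2, -5.4]
grip_width: 0.503
grip_force: 63.4
```

Call:
carry_out:
  steps:
    - [[0, 0, 0.0807], [0.24, 0.673, 0.03], 1]
    - [[0, 0, 0.0807], [0.24, 0.673, 0.03], 1]
    - [[0, 0, 0.0807], [0.24, 0.673, 0.03], 1]
    - [[0, 0, 0.0807], [0.24, 0.673, 0.03], 1]
    - [[0, 0, 0.0807], [0.24, 0.673, 0.03], 1]

```text
t: 21.05
position: [0.5689, -0.1642, 0.202]
orientation: [-3.139, 0.0, 1.118]
contact_force: [0.6, -0.4, -6.1]
grip_width: 0.506
grip_force: 63.6
```

Call:
carry_out:
  steps:
    - [[0, 0, 0.0807], [0.24, 0.673, 0], 1]
    - [[0, 0, 0.0807], [0.24, 0.673, 0], 1]
    - [[0, 0, 0.0807], [0.24, 0.673, 0], 1]
    - [[0, 0, 0.0807], [0.24, 0.673, 0], 1]
    - [[0, 0, 0.0807], [0.24, 0.673, 0], 1]

```text
t: 21.55
position: [0.6051, -0.0638, 0.2024]
orientation: [-3.14, -0.0, 1.624]
contact_force: [0.7, 0.3, -5.2]
grip_width: 0.508
grip_force: 63.5
```

Run:
```python
from h import *
s=manip.read_state(); print(s["position"],s["orientation"],s["contact_force"],s["grip_width"],s["t"])
# rover ends along the hinge: dark pixels in the scene view near the rover
im=manip.snapshot("scene"); hsv=cv2.cvtColor(im,cv2.COLOR_RGB2HSV)
for y in (-.138,-.063,.012): print(proj("scene",[.605-.057*(y+.063),y,.225]))
cv2.imwrite("pics/d7_scene.png",im[:,:,::-1])
```

```text
[ 0.6050674  -0.06383413  0.20236336] [-3.13991288e+00 -1.18897625e-04  1.62356989e+00] [ 0.65224028  0.26479702 -5.15740869] 0.5082526050047942 21.55
[213.8391087  220.28403951]
[229.51982948 198.30062151]
[244.65251107 177.08552118]
```

Call:
carry_out:
  steps:
    - [[0, 0, 0], [0, 0, -0.09], 1]
    - [[0, 0, 0], [0, 0, -0.18], 1]
    - [[0, 0, 0], [0, 0, -0.26], 1]
    - [[0, 0, 0], [0, 0, -0.32], 1]
    - [[0, 0, 0], [0, 0, -0.36], 1]

```text
t: 22.1
position: [0.6047, -0.0638, 0.1476]
orientation: [-3.139, -0.001, 1.625]
contact_force: [0.1, -0.7, -4.5]
grip_width: 0.507
grip_force: 63.8
```

Call:
carry_out:
  steps:
    - [[0, 0, 0], [0, 0, -0.015], 1]
    - [[0, 0, 0], [0, 0, -0.03], 1]
    - [[0, 0, 0], [0, 0, -0.03], 1]

```text
t: 22.4
position: [0.6057, -0.0637, 0.145]
orientation: [3.141, 0.0, 1.626]
contact_force: [0.7, 0.6, -5.1]
grip_width: 0.507
grip_force: 63.8
```

Call:
carry_out:
  steps:
    - [[0, 0, 0], [0, 0, -0.01], 1]
    - [[0, 0, 0], [0, 0, -0.02], 1]
    - [[0, 0, 0], [0, 0, -0.02], 1]

```text
t: 22.7
position: [0.6055, -0.0637, 0.142]
orientation: [3.141, 0.0, 1.626]
contact_force: [0.4, 1.0, -5.0]
grip_width: 0.506
grip_force: 63.8
```

Call:
carry_out:
  steps:
    - [[0, 0, 0], [0, 0, -0.007], 1]
    - [[0, 0, 0], [0, 0, -0.013], 1]
    - [[0, 0, 0], [0, 0, -0.013], 1]

```text
t: 23.0
position: [0.6054, -0.0637, 0.1398]
orientation: [-3.141, -0.0, 1.626]
contact_force: [-0.2, 0.3, -3.9]
grip_width: 0.506
grip_force: 63.7
```

Call:
carry_out:
  steps:
    - [[0, 0, 0], [0, 0, -0.006], 1]
    - [[0, 0, 0], [0, 0, -0.01], 1]
    - [[0, 0, 0], [0, 0, -0.01], 1]

```text
t: 23.3
position: [0.6055, -0.0638, 0.1394]
orientation: [3.141, 0.0, 1.626]
contact_force: [-2.8, -0.2, 4.3]
grip_width: 0.508
grip_force: 64.7
```

Contact is confirmed: the load shifted from -5 to +4 N. I'll release slowly and lift.

Call:
carry_out:
  steps:
    - [[0, 0, 0], [0, 0, 0], -0.5]
    - [[0, 0, 0], [0, 0, 0], -0.5]
    - [[0, 0, 0], [0, 0, 0], -0.5]
    - [[0, 0, 0], [0, 0, 0], -0.5]

```text
t: 23.7
position: [0.6058, -0.0637, 0.1385]
orientation: [3.141, 0.0, 1.626]
contact_force: [0.5, 0.0, 0.0]
grip_width: 0.749
grip_force: 0.0
```

Call:
carry_out:
  steps:
    - [[0, 0, 0], [0, 0, 0.1], -0.5]
    - [[0, 0, 0], [0, 0, 0.3], -0.5]
    - [[0, 0, 0], [0, 0, 0.6], -0.5]
    - [[0, 0, 0], [0, 0, 0.9], -0.5]
    - [[0, 0, 0], [0, 0, 0.9], -0.5]

```text
t: 24.2
position: [0.6098, -0.0644, 0.2811]
orientation: [3.127, 0.003, 1.626]
contact_force: [0.6, -0.5, 0.2]
grip_width: 0.748
grip_force: 0.0
```

Call:
carry_out:
  steps:
    - [[0, 0, 0], [-0.3, 0.3, 0.3], -0.5]
    - [[0, 0, 0], [-0.6, 0.6, 0.3], -0.5]
    - [[0, 0, 0], [-0.8, 1, 0.3], -0.5]
    - [[0, 0, 0], [-0.8, 1, 0.3], -0.5]
    - [[0, 0, 0], [-0.8, 1, 0.3], -0.5]

```text
t: 24.7
position: [0.4818, 0.0902, 0.3187]
orientation: [-3.14, -0.003, 1.631]
contact_force: [0.3, 0.0, 0.1]
grip_width: 0.748
grip_force: 0.0
```

Call:
carry_out:
  steps:
    - [[0, 0, 0], [0, 0.3, 0], -0.5]
    - [[0, 0, 0], [0, 0.6, 0], -0.5]
    - [[0, 0, 0], [0, 0.9, 0], -0.5]
    - [[0, 0, 0], [0, 0.9, 0], -0.5]

```text
t: 25.1
position: [0.4858, 0.2259, 0.3176]
orientation: [-3.142, -0.003, 1.631]
contact_force: [-0.6, -1.4, -0.2]
grip_width: 0.748
grip_force: 0.0
```

Run:
```python
from h import *
np.set_printoptions(precision=4,suppress=True)
s=manip.read_state(); print(s["position"],s["t"])
t=manip.snapshot("top"); cv2.imwrite("pics/e_top.png",t[:,:,::-1]); sc=manip.snapshot("scene"); cv2.imwrite("pics/e_scene.png",sc[:,:,::-1])
# dark pixels on the flap = rover; flap centre expected (.605,-.063)
for n,im in (("top",t),("scene",sc)):
    u,v=np.int32(proj(n,[.605,-.063,.13])); m=np.zeros(im.shape[:2],np.uint8)
    r=32; m[v-r:v+r,u-r:u+r]=cv2.inRange(cv2.cvtColor(im,cv2.COLOR_RGB2GRAY)[v-r:v+r,u-r:u+r],0,52)
    k,l,st,c=cv2.connectedComponentsWithStats(m); i=1+st[1:,4].argmax(); pts=cv2.findNonZero(np.uint8(l==i)); rc=cv2.minAreaRect(pts)
    print(n,st[i],c[i],rc,"on z=.14:",onz(n,*c[i],.14),onz(n,*rc[0],.14)); 
    a=cv2.fitLine(pts,cv2.DIST_L2,0,.01,.01).ravel(); p,q=onz(n,*(a[2:]-20*a[:2]),.14),onz(n,*(a[2:]+20*a[:2]),.14); d=(q-p); print("axis angle",np.arctan(d[1]/d[0]) )
```

```text
[0.4858 0.2259 0.3176] 25.1
top [ 255  175   54   31 1130] [279.9708 189.7832] ((281.00433349609375, 188.04611206054688), (29.871034622192383, 52.51744842529297), 84.68545532226562) on z=.14: [ 0.6003 -0.0586  0.14  ] [ 0.605  -0.0616  0.14  ]
axis angle 1.5495978549426939
scene [207 182  46  53 824] [229.8859 207.5777] ((230.96644592285156, 207.97653198242188), (27.444271087646484, 48.82622528076172), 34.99202346801758) on z=.14: [ 0.6046 -0.0662  0.14  ] [ 0.6079 -0.0652  0.14  ]
axis angle -1.4623356978906936
```

The rover stands within a few mm of the flap's middle, parallel to the hinge, and the contact height (94 mm) confirms the flap is level. Handing in.

```bash
python3 -c "
from cell import manip
print(manip.sign_off())"
```

```text
the job is handed in; nothing more can be done
None
```

I pulled both supports out to their stops, lowered the flap until it lay level on them, set the rover on its wheels in the middle of the flap parallel to the hinge, and handed the job in at about 25 s; no verdict came back.

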